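Open the tall spice jar in its drawer, one-handed

TASK

The stew needs seasoning: pull the little wooden spice drawer on the worktop fully open by its bar handle, then, with the tall jar left standing in the snug square compartment that braces it, unscrew its tight cap anticlockwise, regripping as you need, until the thread runs free. Lift the cap off and finish while still holding it, level and centred just above the open jar, a finger's breadth or so clear of its mouth and not touching it: do not put it down or let go. Leave the two squat jars in their compartments and the salt shaker on top of the cabinet where it stands.

Things in the scene. Friction and masses are not known exactly. Their poses are not given: they have to be found in the camera images.
- cabinet_front (a point): Small pale wooden one-drawer spice cabinet fixed on the worktop, 262 wide (its y) x 175 deep (x) x 138 mm high. This point: on its centre line, on the carcass's front plane, at its top's height; x points to the cabinet's back, z up. The top board overhangs 4 mm to the front. Drawer open, the row of jars is centred 76 mm in front of this plane, 73 mm behind the drawer front's inner face.
- spice_drawer (a joint): The drawer's slide, m: 0 shut (start), 0.15 fully open at its stop; opens along the -x of cabinet_front, carrying its jars. Friction about 2.5 N; stays where left. Behind its front, 122 mm high, runs a 34 mm wide trough, then a row of three square compartments, 67 mm inside, 73 mm apart centre to centre across the drawer; floor 16 mm above the worktop, dividers 44 mm high.
- drawer_handle (a point): Middle of the drawer's handle: a straight level steel bar, 10 mm thick, 120 mm long along the cabinet's y, on two thin posts 84 mm apart. Its axis is 106 mm above the worktop (32 mm below the cabinet's top) and 36 mm off the drawer front, so a finger fits behind it from above. Moves with the drawer; axes as the cabinet's.
- tall_jar: The tall jar: white stoneware, body 64 mm square, 74 mm high, then a round neck 40 mm across (48 over its thread); 107 mm high over the shut cap; 0.3 to 0.5 kg. It stands in any one of the three compartments, 1.5 mm play all round, sides parallel to them, so it cannot turn. Origin: centre of its underside (16 mm above the worktop), z up.
- jar_mouth (a point): Centre of the tall jar's mouth on its axis, 107 mm above its underside, level with the top of the rubber seal when that is not pressed down. z up. At the end the whole cap is above this level.
- jar_cap: The tall jar's steel twist-off cap: 57 mm across, 19 mm high, 60 g, flat top, fine ribs round the side. Origin: centre of its skirt's lower edge, z up; shut, it is 88 mm above the jar's underside and 14 mm above its square shoulders. A squeezed rubber seal makes it tight: 0.2 to 0.35 N m to turn at first, less later. It stays put when let go between turns.
- cap_top (a point): Centre of the cap's flat top, 19 mm above its origin. The cap turns 1.7 to 2.05 rad (how tight it is varies) anticlockwise seen from above, rising 2 mm, until its two lugs are clear of the neck's ribs and it lifts straight off; some 0.5 rad further they run against a sloping stop, still clear (ease back, then lift). Before it is clear, pulling up only lifts the jar. Less than 2 mm of sideways play.
- squat_jar_a: Squat shut jar of the same make in another compartment: 64 mm square, 68 mm high over its 57 mm cap, 0.22 kg. Origin: centre of its underside. Leave it in its compartment.
- squat_jar_b: The other squat jar, like squat_jar_a.
- salt_shaker: Loose salt shaker, glass with a grey dome top, 44 mm across, 90 mm high, standing on the back left of the cabinet's top. Origin: centre of its underside. Leave it alone.

How it is judged:
By the outcome, as a careful person would: the job done as asked, in the order asked, and still so for the second after the job is handed in, while the arm keeps its last pose, push and grip.
It also fails if it takes over 64 s, if anything falls off the work surface, if the arm or the gripper's body presses on something with over 40 N, if the wrist force passes 120 N, or if a joint passes its speed limit or range.

ROBOT

A 7-joint arm with a two-finger parallel gripper is mounted at the origin on a cart in front of the work surface, level with it; the furniture and walls round the work are solid. World frame = base frame: x ahead of the robot, y to its left, z up, the work surface at z = 0. Lengths are in m, angles in rad, forces in N, time in s.
With the tool pointing down it reaches from about 0.4 to 0.875 m from the base axis. Payload 6.5 kg.
Tool frame: the origin (TCP) lies at the very end of the fingers, on their centre line; the grasp point (between the pads) lies 19 mm behind it; z points along the fingers, y is the line along which they close (so a half turn about z gives the same grasp; the last joint's range is limited). The gripper opens to 88 mm and grips with 3 to 60 N. Pads are 18 mm wide; open, the fingers measure 123 mm over their backs; the gripper's body (75 mm by 187 mm) begins 45 mm behind the grasp point.
Start: joints at [-1.26, 0.536, -0.004, 1.538, 0.003, 1.067, -0.071], TCP at [0.239, 0.604, 0.204] pointing down, gripper open.
Joint ranges: [-2.7, 2.7], [-0.37, 2.16], [-1.27, 1.26], [0.24, 2.4], [-1.31, 4.45], [0.19, 1.91], [-2.76, 2.76]. Speed limits (rad/s): [2.39, 2.39, 3.14, 3.14, 3.14, 3.14, 3.14].

INTERFACE

Orientations are given as a rotation vector (axis times angle).
In Python, from workcell import r, ik, optics, monitor gives the robot as it stands. Calls block until the motion is done:
- r.goto(position, orientation): joint-space move of the TCP to a pose.
- r.move_linear(position, ori=None, v=0.15, threshold=None): straight line of the TCP; ori=None keeps the orientation; v is the mean speed in m/s. With threshold (N) it stops when the force on the tool has changed by that much, and returns True; else False.
- r.move_j(angles): joint-space move.
- r.command_gripper(opening, strength=None): finger opening in m; strength is the grip in N (None keeps the last); returns when the fingers have stopped.
- r.hold(seconds).
- ik(position, orientation): joint angles nearest the present ones, or None.
- optics.read_camera(name): name is "scene" or "top"; returns a dict with "frame" (480x640x3 uint8, red, green, blue), "mtx" (3x3 intrinsics, pixels), "k1" (the pictures are not rectified: a ray, as slopes to the right and down, at radius r is drawn at 1 + k1 r^2 times it, then the intrinsics apply), "R" (3x3) and "t" (3): a world point X has camera coordinates R X + t. Camera axes: x right, y down, z forward; pixel columns grow to the right and rows downward; lengths in m; the calibration is good to about 2 mm. A picture is of the moment at which its call begins. There is no depth.
A pose or a line that the arm cannot do raises r.MotionError and nothing moves.
- r.sign_off(): hands the job in; it is judged then, once.
Readings, each from a call of its own:
- monitor.get_clock(): time.
- monitor.get_joint_positions(): joint angles.
- monitor.get_qvel(): joint speeds.
- monitor.get_joint_torque(): joint torques, N m.
- monitor.get_eef_pos(): TCP position.
- monitor.get_ee_rot(): TCP orientation.
- monitor.get_ft_force(): force on the tool from outside, world axes, zero at the start.
- monitor.get_moment(): the same for the moment, N m.
- monitor.get_gripper_width(): finger opening in m.
- monitor.get_grip_force(): force on a finger pad.
Only numpy, scipy, OpenCV 4.12 (cv2) and the standard library are available. Lean on these libraries where they do the work, as an engineer would, in place of code of your own. Each camera call takes 0.05 s, during which the arm holds its last target. There are 200 camera calls.

## Working session

There is one attempt and no reset: what is moved stays moved. The work goes in short steps, each a Python script; the robot and the scene stay as the last script left them, time stands still between calls to the robot, and variables do not carry over. Pictures are saved under pics/ and viewed, at most 10 in all, crops included, and the job is handed in when it is done.

```bash
ls; mkdir -p pics; python3 - <<'E'
from workcell import r, ik, optics, monitor
import cv2
for n in("scene","top"):
    c=optics.read_camera(n); cv2.imwrite(f"pics/{n}0.png",c["frame"][:,:,::-1]); print(n,c["mtx"],c["k1"],c["R"],c["t"])
print(monitor.get_clock(),monitor.get_ee_rot(),monitor.get_ft_force())
E
```

```text
pics
scene [[527.40983245   0.         314.09429472]
 [  0.         527.40983245 234.28400294]
 [  0.           0.           1.        ]] -0.09762054797355471 [[-0.67511373 -0.737322   -0.02403568]
 [-0.31770537  0.31999666 -0.89256117]
 [ 0.66579633 -0.59494403 -0.4502853 ]] [0.43818543 0.34214459 0.42613122]
top [[604.31119975   0.         318.35845021]
 [  0.         604.31119975 243.71448638]
 [  0.           0.           1.        ]] -0.1809325047767319 [[ 0.00739959 -0.99995787  0.00543218]
 [-0.98563079 -0.00821009 -0.16871435]
 [ 0.16875184 -0.00410571 -0.98565002]] [-0.05726887  0.70225485  0.94105868]
0.1 [-5.88341542e-01 -3.08585766e+00  2.49071170e-03] [ 0.51228584 -0.31416926  0.36244945]
```

View pics/scene0.png

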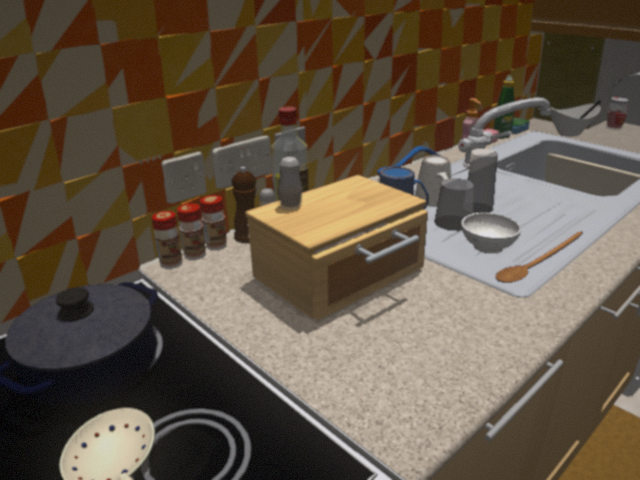

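View pics/top0.png

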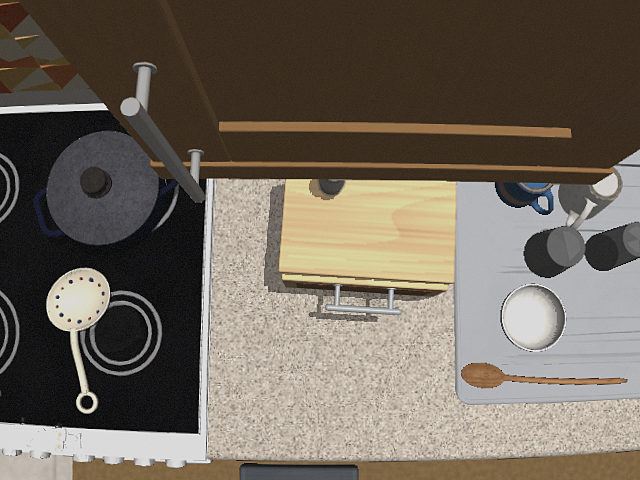

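The scene view shows the cabinet with its handle at about (360-418, 235-262) and the shaker at (290,180). The top view shows the handle bar from (328,309) to (399,312) and the top board's front edge from (281,272) to (450,290). An overhead wall cupboard covers the back. I'll enlarge both views for accuracy.

```bash
cat > h.py <<'E'
from workcell import r, ik, optics, monitor
import cv2, numpy as np
from scipy.spatial.transform import Rotation as Rn
def ray(c,uv):
    D=np.array([c["k1"],0,0,0,0.])
    # forward 1+k1 r^2 with r of the undistorted ray = OpenCV model
    p=cv2.undistortPointsIter(np.array([[uv]],float),c["mtx"],D,None,None,(3,100,1e-12))[0,0]
    d=c["R"].T@np.array([p[0],p[1],1]); return -c["R"].T@c["t"],d
def atz(c,uv,z):
    o,d=ray(c,uv); return o+d*(z-o[2])/d[2]
def proj(c,X):
    return cv2.projectPoints(np.array(X,float).reshape(-1,3),cv2.Rodrigues(c["R"])[0],c["t"],c["mtx"],np.array([c["k1"],0,0,0,0.]))[0][:,0]
E
python3 - <<'E'
from h import *
a=cv2.imread("pics/top0.png")[170:330,265:465]; b=cv2.imread("pics/scene0.png")[150:320,235:435]
cv2.imwrite("pics/ca.png",cv2.resize(a,None,fx=4,fy=3.75 if 0 else 4,interpolation=2)[:600])
c=cv2.resize(a,None,fx=4,fy=4,interpolation=2)[:600]
cv2.imwrite("pics/ca.png",c)
cv2.imwrite("pics/cb.png",cv2.resize(b,None,fx=3.5,fy=3.5,interpolation=2)[:600])
for cam in("top",):
    c=optics.read_camera(cam)
    for uv,z in(((328,309),.106),((399,312),.106),((281,272),.138),((455,287),.138),((286,180),.138),((456,182),.138)): print(uv,atz(c,uv,z))
c=optics.read_camera("scene")
for uv,z in(((360,259),.106),((418,238),.106),((284,243),.138),((425,205),.138)): print(uv,atz(c,uv,z))
E
```

```text
(328, 309) [ 0.59200973 -0.06729335  0.106     ]
(399, 312) [ 0.58786102 -0.17802557  0.106     ]
(281, 272) [0.64538213 0.00481716 0.138     ]
(455, 287) [ 0.62410696 -0.26016024  0.138     ]
(286, 180) [ 7.89496198e-01 -3.08646972e-04  1.38000000e-01]
(456, 182) [ 0.78956327 -0.26714344  0.138     ]
(360, 259) [ 0.60213633 -0.05655535  0.106     ]
(418, 238) [ 0.58242348 -0.17604634  0.106     ]
(284, 243) [0.67835841 0.03041221 0.138     ]
(425, 205) [ 0.6139878  -0.23365088  0.138     ]
```

View pics/ca.png

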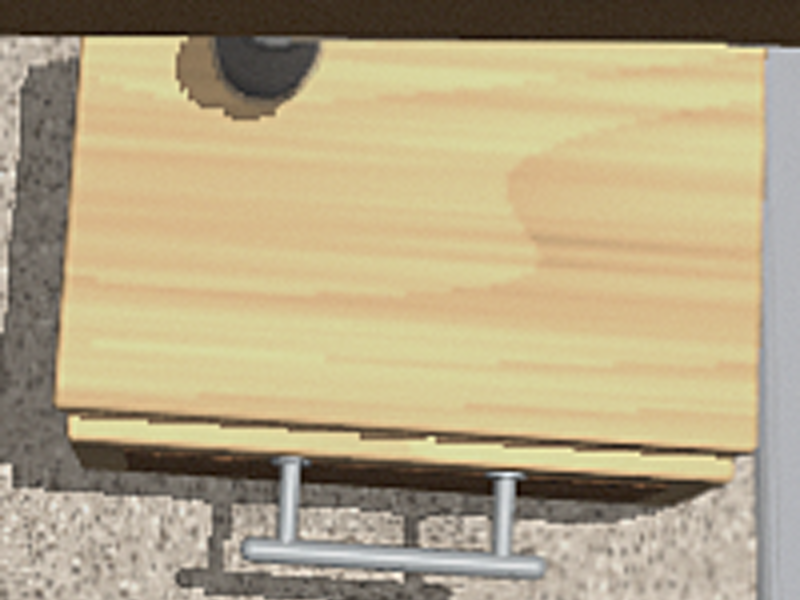

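View pics/cb.png

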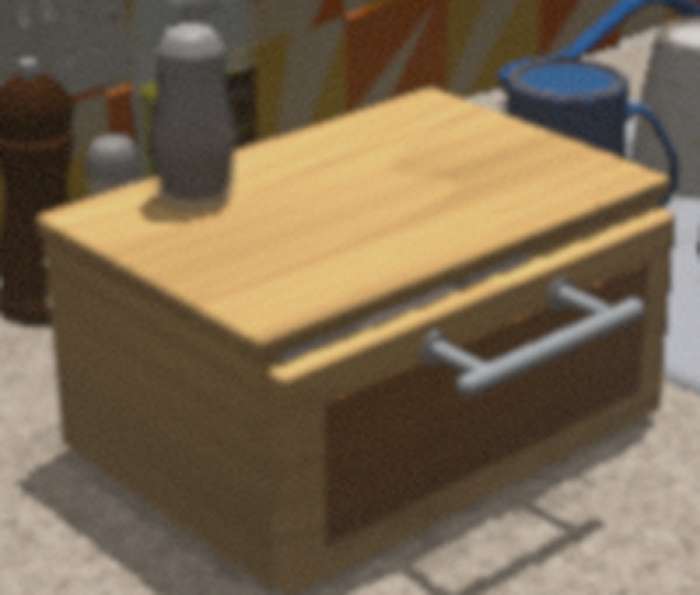

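The enlarged top view puts the bar ends at about (325.9,306.9) and (400.6,311.4), and the board's front corners at (278.9,271.6) and (453.9,282.9). In the scene view the bar ends are at (366,259) and (418,237), and the board corners at (309.5,248) and (425.5,201). I'll fit the pose from these.

```bash
cat >> h.py <<'E'
def down(yaw_y):  # tool z down, tool y along world angle yaw_y
    y=np.array([np.cos(yaw_y),np.sin(yaw_y),0]); z=np.array([0,0,-1.]); x=np.cross(y,z)
    return Rn.from_matrix(np.stack([x,y,z],1)).as_rotvec()
E
python3 - <<'E'
from h import *
from scipy.optimize import least_squares
T=optics.read_camera("top");S=optics.read_camera("scene")
tp=np.array([(325.7,306.7),(400.8,311.2),(278.7,271.6),(453.8,282.8)]);sp=np.array([(366.1,259.2),(418.2,236.8),(309.3,247.9),(425.5,201.5)])
def pts(p):
    x,y,a,d=p[:4]; L=np.array([(-d,.06,.106),(-d,-.06,.106),(-.004,.131,.138),(-.004,-.131,.138)])
    c,s=np.cos(a),np.sin(a); return np.c_[x+c*L[:,0]-s*L[:,1],y+s*L[:,0]+c*L[:,1],L[:,2]]
def f(p,w=(1,1)): P=pts(p);return np.r_[w[0]*(proj(T,P)-tp).ravel(),w[1]*(proj(S,P)-sp).ravel()]
for w in((1,0),(0,1),(1,1)):
    q=least_squares(f,[.64,-.13,0,.05],args=(w,)); print(w,q.x,q.fun.round(1)); print(pts(q.x)[:2].mean(0))
x,y,a,d=q.x
e=np.array([np.cos(a),np.sin(a)]);h=pts(q.x)[:2].mean(0)
for yaw in(a,a+np.pi):
  for off in (0,-.15):
    for z in (.25,.09):
        print(yaw,off,z,ik([*(h[:2]+e*off),z],down(yaw)))
for yaw in a+np.arange(-3,3.2,.4):
  print("cap",round(yaw,2),[ (lambda j:None if j is None else j.round(2))(ik([*(np.array([x,y])-.076*e+k*.073*np.array([-e[1],e[0]])),.13],down(yaw))) for k in(-1,0,1)])
E
```

```text
(1, 0) [ 0.64219871 -0.12520195 -0.05751976  0.04993962] [-0.8 -0.2  0.9  0.1  1.6  0.2 -1.7 -0.1 -0.  -0.  -0.  -0.   0.  -0.
 -0.  -0. ]
[ 0.59234168 -0.12233101  0.106     ]
(0, 1) [ 0.63753452 -0.12077296 -0.06095414  0.04945945] [-0.   0.  -0.   0.  -0.   0.  -0.   0.  -0.6  1.8 -0.6  0.5  0.9 -1.2
  0.2 -1.2]
[ 0.58816692 -0.11776007  0.106     ]
(1, 1) [ 0.64138704 -0.12457115 -0.05917106  0.04996516] [-1.3  0.3  0.4  0.7  1.2  0.5 -2.1  0.6 -0.4  0.2 -0.8 -0.9  1.2 -2.9
 -0.3 -2.4]
[ 0.59150933 -0.12161638  0.106     ]
-0.0591710606878437 0 0.25 [-0.36859779  0.48371162  0.69987589  1.64811152 -0.33694282  1.1339818
  0.35995184]
-0.0591710606878437 0 0.09 [-0.24914934  0.65839934  0.53197631  1.77327811 -0.43448833  0.82903098
  0.43119832]
-0.0591710606878437 -0.15 0.25 [-0.58927272  0.17860628  0.84321538  2.01218896 -0.15677815  1.01545503
  0.26995076]
-0.0591710606878437 -0.15 0.09 [-0.4919533   0.51925092  0.81282848  2.15831912 -0.59407575  0.69949299
  0.66813822]
3.0824215929019494 0 0.25 [-0.58675588  0.6361541   1.09504177  1.65904729 -0.59680975  1.22181249
 -2.5
[... 2607 characters left out ...]
8,  1.77, -0.26,  0.87,  2.22]), array([-0.12,  0.52,  0.34,  1.81, -0.23,  0.84,  2.07]), array([-0.19,  0.51,  0.26,  1.82, -0.17,  0.83,  1.89])]
cap 2.14 [array([ 0.01,  0.55,  0.33,  1.77, -0.22,  0.86,  2.58]), array([-0.05,  0.51,  0.24,  1.81, -0.16,  0.84,  2.41]), array([-0.12,  0.5 ,  0.17,  1.82, -0.11,  0.83,  2.24])]
cap 2.54 [array([ 0.97,  0.8 , -1.08,  1.71,  0.78,  1.12,  2.19]), array([ 0.02,  0.51,  0.14,  1.8 , -0.09,  0.84,  2.75]), array([-0.03,  0.5 ,  0.05,  1.81, -0.03,  0.83,  2.57])]
cap 2.94 [array([-0.45,  0.82,  1.09,  1.8 , -0.83,  1.07, -2.39]), array([-0.59,  0.79,  1.09,  1.84, -0.82,  1.04, -2.51]), array([ 0.74,  0.77, -1.08,  1.77,  0.76,  1.09,  2.34])]
```

The two views agree on the handle to about 4 mm: roughly (0.590, -0.120), at yaw -0.059. Next I'll go over it, descend, grip the bar and pull.

```bash
cat > s1.py <<'E'
from h import *
a=-.059; e=np.array([np.cos(a),np.sin(a),0]); o=down(a)
h=np.array([.5905,-.1205,0])
r.goto([.46,0.02,.24],o)
print(monitor.get_clock())
r.command_gripper(.026,20)
r.goto(h+[0,0,.2],o); print(monitor.get_clock(), monitor.get_joint_positions())
print(r.move_linear(h+[0,0,.089],v=.1,threshold=8), monitor.get_eef_pos(), monitor.get_ft_force())
if monitor.get_eef_pos()[2]<.093:
    r.command_gripper(0,20); print(monitor.get_gripper_width(),monitor.get_eef_pos(),monitor.get_ft_force(),monitor.get_clock())
E
python3 s1.py
```

```text
2.5333
4.3417 [-0.35169643  0.5331169   0.67202819  1.7045283  -0.37704839  1.03798703
  0.38931468]
False [ 0.59106303 -0.12067814  0.08966274] [ 0.29871167 -0.23972677 -0.61475922]
0.0006527979402830297 [ 0.59052368 -0.12048419  0.08903551] [-0.53526655  0.29657911  0.09612044] 6.125
```

```bash
python3 - <<'E'
from h import *
S=optics.read_camera("scene")["frame"][170:320,290:450];T=optics.read_camera("top")["frame"][200:380,250:470]
A=cv2.resize(S,(640,600),interpolation=2)[:,:,::-1]
B=cv2.resize(T,(733,600),interpolation=2)[:,:,::-1]
cv2.imwrite("pics/g1.png",cv2.resize(np.hstack([A,B]),(800,350)))
E
```

```text
(no output)
```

View pics/g1.png

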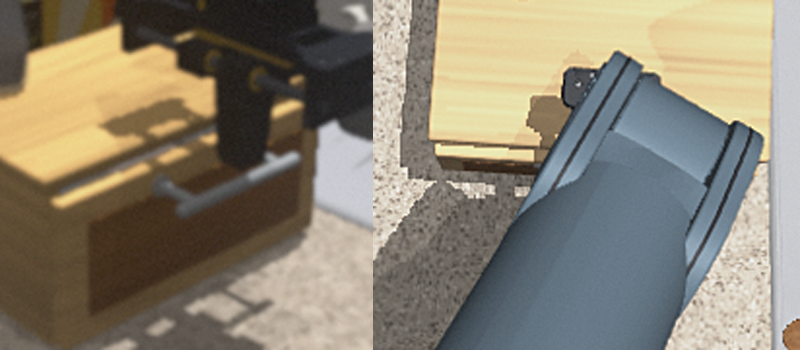

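The left crop shows the closed finger behind the bar and its tip near full-frame (393,241). The bar lies entirely in front of it. I'll compare this with projections.

```bash
python3 - <<'E'
from h import *
S=optics.read_camera("scene");p=np.array(monitor.get_eef_pos());print(p,monitor.get_gripper_width(),Rn.from_rotvec(monitor.get_ee_rot()).as_matrix().round(3))
print(proj(S,[p,p+[0,0,.019],p+[-.0125,0,0],p+[.0125,0,0],p+[0,.009,0],p+[0,-.009,0]]))
h=np.array([.5885,-.119,.106]);print(proj(S,[h,h+[0,0,-.005],h+[0,0,.005]]))
im=S["frame"][190:290,340:440,::-1]
cv2.imwrite("pics/g2.png",cv2.resize(im,(600,600),interpolation=2))
E
```

```text
[ 0.59052531 -0.12051267  0.08901167] 0.0003295772351141657 [[ 0.059  0.998  0.   ]
 [ 0.998 -0.059 -0.   ]
 [-0.     0.    -1.   ]]
[[392.15160992 256.86655595]
 [392.66693893 246.50390258]
 [398.15954865 259.55969443]
 [386.25328782 254.22293116]
 [388.5286643  258.80573472]
 [395.72711694 254.95200804]]
[[392.97756736 248.35189222]
 [392.84018663 251.09882267]
 [393.11526582 245.59002999]]
```

View pics/g2.png

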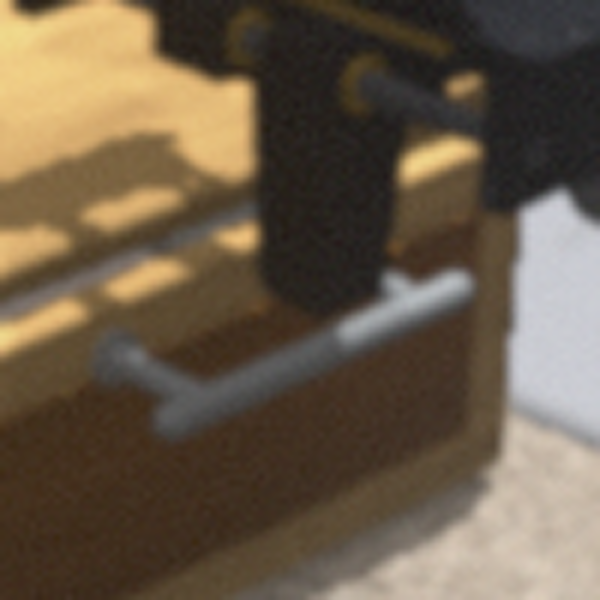

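```bash
python3 - <<'E'
from h import *
S=optics.read_camera("scene");T=optics.read_camera("top")
a=-.0592;e=np.array([np.cos(a),np.sin(a),0]);l=np.array([-np.sin(a),np.cos(a),0]);o=np.array([.6414,-.1246,0])
print("base corner, seen 316,318:",proj(S,[o+.131*l,o-.014*e+.131*l]), "top corner",proj(S,[o-.004*e+.131*l+[0,0,.138]]))
print(S["t"],S["R"][2],T["t"])
p=np.array(monitor.get_eef_pos()); print(proj(S,[p+[-.0175,0,k] for k in(0,.01,.02,.03,.04,.064)]))
print(proj(S,[p+[-.0,0,k] for k in(0,.01,.02,.03,.04,.064)]))
f0=monitor.get_ft_force()
t=r.move_linear(p+[0,0,-.02],v=.02,threshold=4); print(t,monitor.get_eef_pos(),np.array(monitor.get_ft_force())-f0,monitor.get_clock())
im=optics.read_camera("scene")["frame"][190:290,340:440,::-1]
cv2.imwrite("pics/g3.png",cv2.resize(im,(600,600),interpolation=2))
E
```

```text
base corner, seen 316,318: [[311.2537872  319.15326092]
 [316.71480745 323.04589116]] top corner [[310.48113816 245.00327831]]
[0.43818543 0.34214459 0.42613122] [ 0.66579633 -0.59494403 -0.4502853 ] [-0.05726887  0.70225485  0.94105868]
[[400.60129313 260.65408966]
 [400.92278222 255.1749435 ]
 [401.24591504 249.63522797]
 [401.57066697 244.03430182]
 [401.89701124 238.37152566]
 [402.68655562 224.52471067]]
[[392.15896413 256.86959548]
 [392.42965844 251.4421989 ]
 [392.70161402 245.95582122]
 [392.97480726 240.40985274]
 [393.24921265 234.80368579]
 [393.91256281 221.0996628 ]]
True [ 0.59045309 -0.12051254  0.07702508] [-1.78180231  0.33384613  5.33048851] 7.025
```

View pics/g3.png

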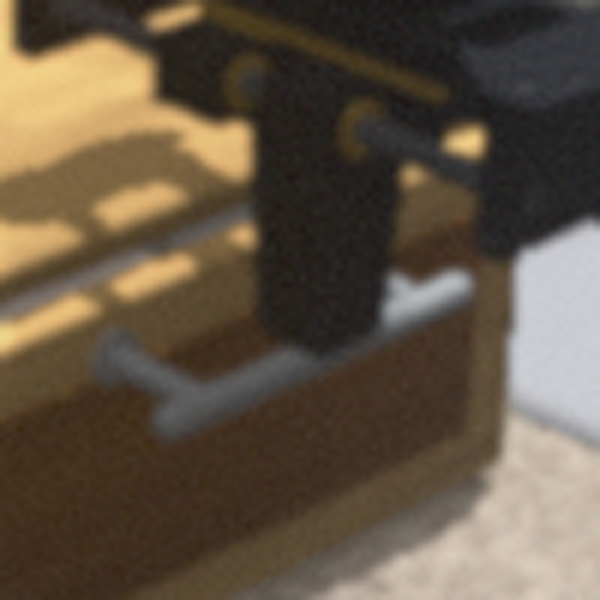

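The fingers are resting on top of the bar. Their real ends are therefore about 34 mm higher than the reported TCP (0.111 against 0.077), so I'll apply that offset along the tool axis. Then I'll open, descend, grip and pull.

```bash
cat >> h.py <<'E'
OFF=.034
a=-.059; e=np.array([np.cos(a),np.sin(a),0]); l=np.array([-e[1],e[0],0])
E
cat > s2.py <<'E'
from h import *
p=np.array(monitor.get_eef_pos()); h=np.array([.5895,-.1205,0])
r.move_linear(h+[0,0,.1],v=.1); r.command_gripper(.026,20)
t=r.move_linear(h+[0,0,.089-OFF],v=.08,threshold=6)
print(t,monitor.get_eef_pos(),monitor.get_ft_force(),monitor.get_clock())
if not t:
    r.command_gripper(0,25); w=monitor.get_gripper_width();print(w,monitor.get_eef_pos(),monitor.get_ft_force())
    if w>.007:
        p=np.array(monitor.get_eef_pos())
        print(r.move_linear(p-e*.153,v=.08,threshold=14),monitor.get_eef_pos(),monitor.get_ft_force(),monitor.get_gripper_width(),monitor.get_clock())
        print(((np.array(monitor.get_eef_pos())-p)@e))
E
python3 s2.py
```

```text
False [ 0.58958264 -0.12072907  0.05499239] [0.48487079 0.26956912 0.03335145] 8.7167
0.00901822899687544 [ 0.59004888 -0.12059929  0.05544731] [ 0.04012553 -0.11805871  1.32988128]
True [ 0.44057052 -0.11203567  0.05539212] [ 0.15315694 -0.38382996 -0.40168689] 0.009068074814173132 10.9
-0.14972323192768744
```

```bash
cat > s3.py <<'E'
from h import *
p=np.array(monitor.get_eef_pos())
r.command_gripper(.03)
r.move_linear([p[0],p[1],.13],v=.2)
r.goto([.41,-.02,.18],down(a))
T=optics.read_camera("top");S=optics.read_camera("scene")
cv2.imwrite("pics/top3.png",T["frame"][:,:,::-1]);cv2.imwrite("pics/sc3.png",S["frame"][:,:,::-1])
print(p,monitor.get_clock(),monitor.get_ft_force())
A=cv2.resize(T["frame"][220:400,250:470],(733,600),interpolation=2)[:,:,::-1]
B=cv2.resize(S["frame"][180:330,290:450],(640,600),interpolation=2)[:,:,::-1]
cv2.imwrite("pics/j1.png",cv2.resize(np.hstack([A,B]),(800,350)))
E
python3 s3.py
```

```text
[ 0.44057052 -0.11203567  0.05539212] 12.5333 [-0.58821623 -0.89344589  0.55983292]
```

View pics/j1.png

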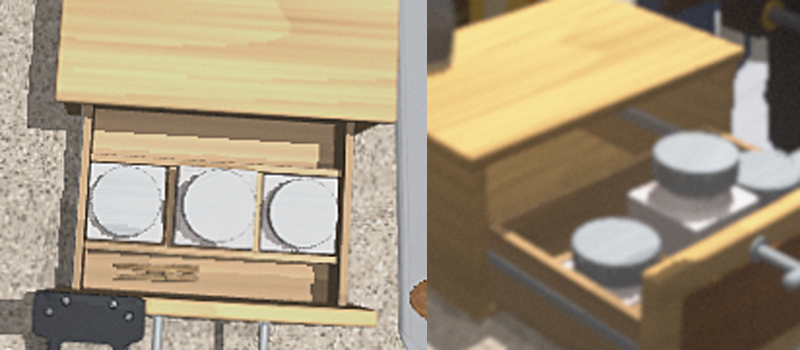

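The drawer is open and the tall jar stands in the middle compartment. Its cap's centre is near full-frame (363.0,324.7) in the top view and (405.4,245.6) in the scene view.

```bash
python3 - <<'E'
from h import *
T=optics.read_camera("top");S=optics.read_camera("scene")
print(atz(T,(363,324.6),.123),atz(S,(405.2,245.4),.123))
print("model",np.array([.6414,-.1246])-.076*e[:2],"bar",np.array([.4406,-.112])+.124*e[:2])
im=cv2.imread("pics/top3.png")[290:360,320:410]
g=cv2.imread("pics/sc3.png")[225:275,380:430]
c=np.array([.5665,-.120,.123]);th=np.linspace(0,6.28,60,endpoint=False)
P=c+np.c_[.0285*np.cos(th),.0285*np.sin(th),0*th]
I=cv2.resize(im,(810,630),interpolation=2);J=cv2.resize(g,(630,630),interpolation=2)
for (u,v) in proj(T,P): cv2.circle(I,(int((u-319.5)*9),int((v-289.5)*9)),2,(0,0,255),-1)
for (u,v) in proj(S,P): cv2.circle(J,(int((u-379.5)*12.6),int((v-224.5)*12.6)),2,(0,0,255),-1)
K=np.hstack([I,J]);cv2.imwrite("pics/k.png",cv2.resize(K,(800,350)))
E
```

```text
[ 0.56750492 -0.12036922  0.123     ] [ 0.56153544 -0.11490994  0.123     ]
model [ 0.56553224 -0.1201186 ] bar [ 0.56438424 -0.11931176]
```

View pics/k.png

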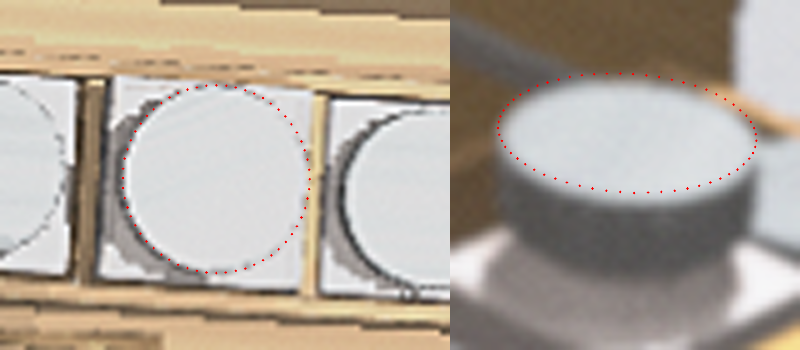

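The top view matches (0.5665,-0.120) and the kinematics give (0.5644,-0.1193), so I'll use (0.5653,-0.1193). Next I'll grip the cap.

```bash
cat > s4.py <<'E'
from h import *
c=np.array([.5653,-.1193,0]); o=down(a-1.5)
r.command_gripper(.076,40)
r.goto(c+[0,0,.13],o); print(np.round(monitor.get_joint_positions(),3),monitor.get_clock())
t=r.move_linear(c+[0,0,.061],v=.08,threshold=5); f=np.array(monitor.get_ft_force())
print(t,monitor.get_eef_pos(),f)
if not t:
    r.command_gripper(.04,40); print(monitor.get_gripper_width(),monitor.get_grip_force(),monitor.get_eef_pos(),np.array(monitor.get_ft_force())-f,monitor.get_moment(),monitor.get_clock())
E
python3 s4.py
```

```text
[-0.564  0.747  1.025  1.838 -0.756  1.009 -0.775] 14.2833
False [ 0.56567058 -0.11953863  0.0614048 ] [ 1.01766867  0.2102025  -0.7325169 ]
0.05523748329698479 40.000219887515414 [ 0.5655575  -0.11911778  0.06119495] [-0.75540546  0.598508    2.30699771] [0.14261964 0.16565371 0.04499468] 15.7417
```

```bash
cat > s5.py <<'E'
from h import *
p0=np.array(monitor.get_eef_pos())
for i in range(5):
    q=np.array(monitor.get_joint_positions()); q[6]+=.43; r.move_j(q)
    p=np.array(monitor.get_eef_pos())
    r.move_linear([p0[0],p0[1],p0[2]+.0004*(i+1)],v=.02)
    print(i,np.round(monitor.get_joint_positions()[6],3),np.round(monitor.get_ft_force(),1),np.round(monitor.get_moment(),2),round(monitor.get_gripper_width(),4),np.round(monitor.get_eef_pos(),4),monitor.get_clock())
    if np.linalg.norm(monitor.get_ft_force())>20 or abs(monitor.get_moment()[2])>1.2: break
E
python3 s5.py
```

```text
0 -0.283 [ 1.4 -2.   1.1] [-0.35  0.01 -0.01] 0.0548 [ 0.5657 -0.1194  0.0616] 16.4833
1 0.144 [ 1.6 -0.5  3.7] [-0.19 -0.15  0.02] 0.0551 [ 0.5659 -0.1192  0.0621] 17.225
2 0.573 [ 0.7 -0.5  3. ] [-0.07 -0.02 -0.03] 0.055 [ 0.5656 -0.119   0.0623] 17.9667
3 1.001 [-1.9  1.4  0.2] [0.14 0.16 0.  ] 0.055 [ 0.5653 -0.1188  0.0626] 18.7083
4 1.429 [-1.9  2.2 -0.9] [0.32 0.51 0.01] 0.0551 [ 0.5651 -0.1188  0.0629] 19.45
```

```bash
cat > s6.py <<'E'
from h import *
p=np.array(monitor.get_eef_pos());F=lambda:np.mean([(r.hold(.03),monitor.get_ft_force())[1] for _ in range(5)],0).round(2)
print(F())
print(r.move_linear(p+[0,0,.005],v=.02,threshold=8),np.round(monitor.get_eef_pos(),4),F(),monitor.get_clock(),monitor.get_gripper_width())
S=optics.read_camera("scene");cv2.imwrite("pics/l.png",cv2.resize(S["frame"][190:290,350:450,::-1],(600,600),interpolation=2))
E
python3 s6.py
```

```text
[-2.39  1.69 -0.49]
False [ 0.5653 -0.1188  0.0682] [-1.87  1.2   0.29] 20.1667 0.05486035270983784
```

```bash
cat > s7.py <<'E'
from h import *
p=np.array(monitor.get_eef_pos());F=lambda:np.mean([(r.hold(.03),monitor.get_ft_force())[1] for _ in range(5)],0).round(2)
print(r.move_linear([p[0],p[1],.0937],v=.04,threshold=8),np.round(monitor.get_eef_pos(),4),F(),np.round(monitor.get_moment(),2),monitor.get_clock(),monitor.get_gripper_width(),Rn.from_rotvec(monitor.get_ee_rot()).as_matrix()[2].round(4))
S=optics.read_camera("scene");T=optics.read_camera("top")
A=cv2.resize(S["frame"][190:290,350:450,::-1],(600,600),interpolation=2);B=cv2.resize(T["frame"][270:370,310:410,::-1],(600,600),interpolation=2)
cv2.imwrite("pics/m.png",cv2.resize(np.hstack([A,B]),(800,400)))
E
python3 s7.py
```

```text
False [ 0.5652 -0.1187  0.0936] [ 0.3  -0.24 -0.44] [0.03 0.01 0.  ] 21.175 0.05513126705610198 [-4.e-04  4.e-04 -1.e+00]
```

View pics/m.png

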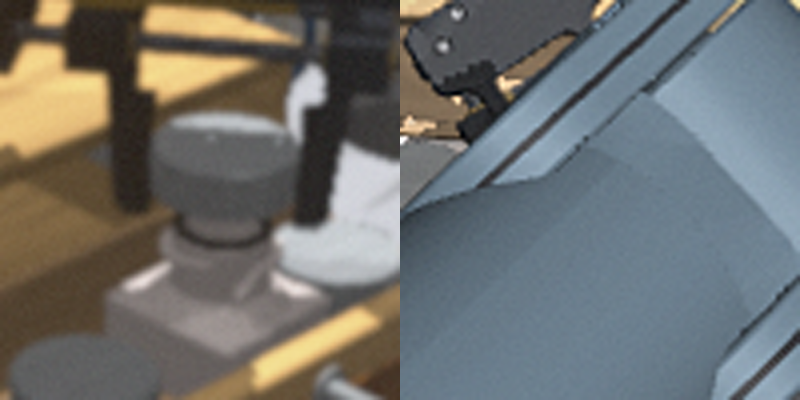

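The final picture shows the cap held level between the fingers with its rim at about (225,215) in the crop. It's centred about 12 mm above the open mouth, whose dark ring is at about (225,235). The jar still stands in its compartment, and the force on the tool is about 0.4 N, roughly the cap's own weight.

```bash
python3 -c "
from h import *
print(monitor.get_grip_force(),monitor.get_clock()); print(r.sign_off())"
```

```text
39.99965932438499 21.275
the job is handed in; nothing more can be done
None
```

Job handed in at 21.3 s: the drawer was pulled open to its stop, and the unscrewed cap is held level and centred about 12 mm above the open tall jar, which still stands in its compartment.

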